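# Eject one test cassette and nudge it onto the bench pad

### The arm

A 7-joint arm with a two-finger parallel gripper is mounted at the origin on the work surface. World frame = base frame: x ahead of the robot, y to its left, z up, the work surface at z = 0. Lengths are in m, angles in rad, forces in N, time in s.
With the tool pointing down it reaches from about 0.4 to 0.875 m from the base axis. Payload 4.4 kg.
Tool frame: the origin (TCP) lies on the centre line of the jaws, within the pads' length; the fingertips stand 17 mm ahead of it and the grasp point (between the pads) lies 2 mm behind it; x points along the fingers, z is the direction in which the jaws open and shut, and the axes are right-handed (so a half turn about x gives the same grasp; the last joint's range is limited). The gripper opens to 85 mm and grips with 20 to 120 N. Pads are 22 mm wide; open, the fingers measure 114 mm over their backs; the gripper's body (76 mm by 85 mm) begins 54 mm behind the grasp point. The pads swing forward as they close: fully open they stand 13 mm farther back than shut.
Start: joints at [-1.177, 0.628, 0.038, 1.517, -0.027, 0.996, -0.02], TCP at [0.288, 0.583, 0.223] pointing down, gripper open.
Joint ranges: [-3.06, 3.06], [-0.37, 2.12], [-1.25, 1.32], [0.18, 2.47], [-1.1, 4.24], [0.23, 1.98], [-2.94, 2.94]. Speed limits (rad/s): [2.57, 2.57, 3.14, 3.14, 3.14, 3.14, 3.14].

### API

Orientations are given as a unit quaternion [w, x, y, z].
In Python, from cell import * gives the robot as it stands.
- The arm moves only by the shell command python3 -m creep 'ROWS' [FORCE]. ROWS is JSON, a list of rows, each a list of 3 entries, a list of its own where there are three numbers: the shift along the tool's x, y, z in units of 50 mm (1.0 is 50 mm), then the turn, a rotation vector about the tool's x, y, z in rad, then the gripper command: -1 is shut, 1 is fully open, values between are in proportion. A call has 1 to 20 rows; each row shifts and turns the commanded pose from where the row before left it, along the tool's axes as they then stand; what a row does not reach is not made up. A row lasts 1/10 s, in which the tool goes at most 50 mm and 8.59 degrees, less where a joint would pass 70% of its speed; a pose out of reach is approached as far as the arm can. A call is refused whole if a number of a shift passes 1 or a number of a turn 0.15, either way. A call with a gripper value outside its range is refused whole. The fingers move at their own pace and stop on an object; FORCE is the grip in N (left out, the last holds). Time passes only in rows, so rows that do not move let the fingers close. It gives the time, the measured TCP pose, the force and the opening at its end, in the units of the state.
- observe(): the state, without advancing time (a new reading comes with each control period).
- read_camera(name): name is "scene" or "top"; returns the picture (400x640x3 uint8, red, green, blue); there is no depth.
- camera_params(name): a dict with "fx", "fy", "cx", "cy" (pixels), "xyz" and "orientation" of the camera in the world. Camera axes: x right, y down, z forward; pixel columns grow to the right and rows downward; lengths in m; the calibration is good to about 2 mm. A picture is of the moment at which its call begins. camera_params takes no time and is no camera call.
- job_done(): hands the job in, once; it reports no verdict.
Trained networks look in the newest picture that a camera, given by its name, has taken for a name from the list of things; names that differ only in an ending like _2 or _b are one class to them, and where a whole thing is asked for, a point or a joint stands for the part that bears it (a point fixed in the world has none). Each returns a list of dicts, best first, with "conf" (0 to 1); they miss things now and then, are a little off and sometimes report something else, mostly with a low value. They report only what shows in the picture. A call takes as long as a camera call. They do not tell look-alikes from the thing itself.
- trace(camera, thing): "pixels" (400x640 bool, what is visible of it) and "bbox" ([left, top, right, bottom] in pixels, round what is visible of it).
The state is a dict: "clock": time; "joints": joint angles; "joint_vel": joint speeds; "effort": joint torques, N m; "tool_pos": TCP position; "ee_rot": TCP orientation; "contact_force": force on the tool from outside, world axes, zero at the start; "torque": the same for the moment, N m; "width": finger opening in m.
Only numpy, scipy, OpenCV 4.12 (cv2) and the standard library are available. Lean on these libraries where they do the work, as an engineer would, in place of code of your own. Each camera call takes 0.05 s, during which the arm holds its last target. There are 200 camera calls.

### The job

Set out one rapid-test cassette for the next blood sample: with the fingertips press the cassette dispenser's plunger fully in once and let it spring back out, so that a single cassette comes out of the slot, then nudge that cassette sideways along the bench until it lies flat and wholly on the white bench pad (its blue border counts as pad). Only press and push: do not pick up the cassette, leave the other cassettes and the weight on them in the magazine, and do not disturb the tube rack, dropper bottle, timer or marker.

Things in the scene. Friction and masses are not known exactly. Their poses are not given: they have to be found in the camera images.
- dispenser: Fixed cassette dispenser. Origin: on the bench under the magazine's centre; +x is the way cassettes come out. Floor sheet 2 mm thick, x -66 to 24, y +-47 mm. Magazine: open-topped box, x +-14, y +-40, top 46 mm above the bench; under its clear front wall is a slot that only the lowest cassette can pass. Behind it, x -64 to -14, guide rails (y +-33, 10 mm high) and a bridge (x -28 to -14, 14 mm high).
- plunger (a joint): The dispenser's plunger, a flat pusher blade with an upright black thumb plate at its rear end. Value in m: 0 out (rest), 0.040 fully in, moving along the dispenser's +x. A spring resists with 3 N at rest, 6 N fully in, and brings it back out when let go. Each full stroke pushes the lowest cassette clear of the slot; when it is back at 0 the stack drops, ready to eject the next.
- plunger_face (a point): Centre of the rear face of the thumb plate, the face to press, 20.5 mm above the bench; moves with the plunger, at rest at dispenser x -76 mm. The plate is 36 mm wide (along the dispenser's y), 6 mm thick and reaches from 2.5 to 38.5 mm above the bench.
- slot (a point): Middle of the outlet slot at the magazine's front face (dispenser x +14 mm), on the floor sheet, 2 mm above the bench.
- cassette_1: The lowest test cassette in the magazine, which will be ejected: white plastic, 20 (x) by 70 (y) by 6 mm thick, 11 to 17 g. Origin: centre of its underside; at the start its axes are the dispenser's. A full slow stroke leaves it flat on the bench, its centre about 38 mm in front of the dispenser's origin (x +38), its length still along the dispenser's y.
- corner_a (a point): Lower corner of cassette_1 at its +x, +y side.
- corner_b (a point): Lower corner of cassette_1 at its +x, -y side.
- corner_c (a point): Lower corner of cassette_1 at its -x, +y side.
- corner_d (a point): Lower corner of cassette_1 at its -x, -y side.
- cassette_2: Cassette number 2 from the bottom of the stack, same size; origin at the centre of its underside. Stays in the magazine.
- cassette_3: Cassette number 3 from the bottom of the stack, same size; origin at the centre of its underside. Stays in the magazine.
- cassette_4: Cassette number 4 from the bottom of the stack, same size; origin at the centre of its underside. Stays in the magazine.
- cassette_5: Cassette number 5 from the bottom of the stack, same size; origin at the centre of its underside. Stays in the magazine.
- follower: Steel follower weight, 19 x 66 x 6 mm, 40 to 85 g, lying on top of the stack in the magazine. Origin: centre of its underside.
- pad: Flat absorbent pad stuck to the bench, white paper with a thin blue border, 130 (x) by 150 mm (y) with the border, under 1 mm thick, no step. Origin: its centre, 160 to 172 mm to one side (dispenser +y or -y) and 25 to 50 mm in front (+x) of the dispenser's origin, turned up to 0.1 rad against it. The tube rack stands likewise on the other side.
- rack: Bystander: steel rack of purple-capped blood tubes, 118 mm (x) by 50 mm (y), 80 mm high over the caps, standing loose. Origin: centre of its underside.
- buffer_bottle: Bystander: small white dropper bottle, 28 mm in diameter, 60 mm high, standing loose. Origin: centre of its underside.
- timer: Bystander: flat white bench timer, 60 mm (x) by 66 mm (y), 16 mm high, lying loose. Origin: centre of its underside.
- marker: Bystander: chunky square marker pen, 120 mm long (x -55 to +65 mm), 16 mm thick, lying loose. Origin: on its underside near the middle.
Things that resemble listed ones, but are neither listed nor needed, are in the scene too. What is shaped like the dispenser but green or orange is not meant.

How it is judged:
By the outcome, as a careful person would: the job done as asked, in the order asked, and still so for the second after the job is handed in, with the robot touching nothing.
It also fails if it takes over 51 s, if anything falls off the work surface, if the arm or the gripper's body presses on something with over 40 N, if the wrist force passes 120 N, or if a joint passes its speed limit or range.

## Working session

There is one attempt and no reset: what is moved stays moved. The work goes in short steps, Python scripts to look and compute and a shell command to move; the robot and the scene stay as the last step left them, time stands still between calls to the robot, and variables do not carry over. Pictures are saved under pics/ and viewed, about 8 in all and at most 12, crops included, and the job is handed in when it is done.

```bash
mkdir -p pics
cat > h.py <<'E'
from cell import *
import numpy as np, cv2
from scipy.spatial.transform import Rotation as R
def rot(q): return R.from_quat([q[1],q[2],q[3],q[0]])
def toworld(cam,uv,z):
    p=camera_params(cam); uv=np.atleast_2d(uv).astype(float)
    d=np.c_[(uv[:,0]-p["cx"])/p["fx"],(uv[:,1]-p["cy"])/p["fy"],np.ones(len(uv))]
    d=rot(p["orientation"]).apply(d); o=np.array(p["xyz"])
    return o+d*((z-o[2])/d[:,2])[:,None]
def topix(cam,P):
    p=camera_params(cam); q=rot(p["orientation"]).inv().apply(np.atleast_2d(P)-np.array(p["xyz"]))
    return np.c_[q[:,0]/q[:,2]*p["fx"]+p["cx"],q[:,1]/q[:,2]*p["fy"]+p["cy"]]
def snap(cam,f,box=None,s=1):
    im=read_camera(cam)[:,:,::-1].copy()
    if box: im=im[box[1]:box[3],box[0]:box[2]]
    cv2.imwrite("pics/"+f,cv2.resize(im,None,fx=s,fy=s)); return im
E
python3 - <<'E'
from h import *
for c in("top","scene"):
    snap(c,c+"0.png",None,1.25); print(camera_params(c))
    for t in("dispenser","plunger","pad","rack","timer","marker","buffer_bottle","follower"):
        for r in trace(c,t)[:3]:
            ys,xs=np.nonzero(r["pixels"]); 
            print(c,t,round(r["conf"],2),r["bbox"],toworld(c,[xs.mean(),ys.mean()],0)[0].round(3))
s=observe();print(s["clock"],s["tool_pos"],s["ee_rot"],rot(s["ee_rot"]).as_matrix().round(2),s["width"])
E
```

```text
{'fx': 429.57777237086486, 'fy': 429.57777237086486, 'cx': 317.4903843368183, 'cy': 197.43607886674485, 'xyz': array([ 0.51501341, -0.01854991,  0.9014045 ]), 'orientation': array([-0.04009408,  0.7148364 , -0.69576019,  0.05761205])}
top dispenser 0.89 [224.5, 286.9, 283.1, 349.1] [0.389 0.087 0.   ]
top dispenser 0.76 [392.5, 127.4, 449.5, 183.0] [ 0.741 -0.26   0.   ]
top dispenser 0.68 [294.0, 231.4, 345.4, 287.5] [ 0.507 -0.045  0.   ]
top plunger 0.95 [401.1, 151.6, 432.2, 177.9] [ 0.714 -0.248  0.   ]
top plunger 0.93 [304.6, 254.6, 325.7, 286.4] [ 0.486 -0.04   0.   ]
top plunger 0.79 [232.0, 317.0, 264.2, 350.2] [0.361 0.098 0.   ]
top pad 0.55 [363.9, 213.5, 444.9, 293.9] [ 0.531 -0.224  0.   ]
top rack 0.86 [231.7, 170.8, 270.5, 240.7] [0.618 0.101 0.   ]
top timer 0.76 [321.2, 162.3, 356.6, 199.6] [ 0.683 -0.079  0.   ]
top timer 0.7 [223.6, 254.4, 236.8, 267.1] [0.502 0.137 0.   ]
top marker 0.94 [372.0, 318.7, 433.8, 328.4] [ 0.386 -0.221  0.   ]
top buffer_bottle 0.51 [225.0, 257.0, 236.7, 266.3] [0.501 0.137 0.   ]
top follower 0.68 [307.1, 239.1, 340.0, 257.2] [ 0.53
[... 559 characters left out ...]
168.9, 320.6, 189.5] [ 0.427 -0.041  0.   ]
scene plunger 0.56 [161.0, 220.3, 190.3, 253.5] [ 0.69  -0.249 -0.   ]
scene pad 0.86 [175.2, 176.7, 262.0, 219.0] [ 0.54  -0.223  0.   ]
scene rack 0.89 [345.2, 177.5, 390.8, 248.5] [0.569 0.093 0.   ]
scene timer 0.6 [246.2, 227.1, 289.8, 254.5] [ 0.676 -0.081  0.   ]
scene marker 0.78 [222.6, 155.9, 271.8, 165.3] [ 0.375 -0.222  0.   ]
scene buffer_bottle 0.78 [383.8, 172.3, 399.4, 201.1] [0.454 0.138 0.   ]
scene follower 0.18 [383.8, 172.1, 399.5, 202.7] [0.456 0.138 0.   ]
0.9 [0.28844551 0.582506   0.22253744] [ 0.60080146 -0.37287512  0.60078157  0.37291187] [[-0.   -0.9   0.44]
 [ 0.    0.44  0.9 ]
 [-1.    0.    0.  ]] 0.08595755583283385
```

View pics/top0.png

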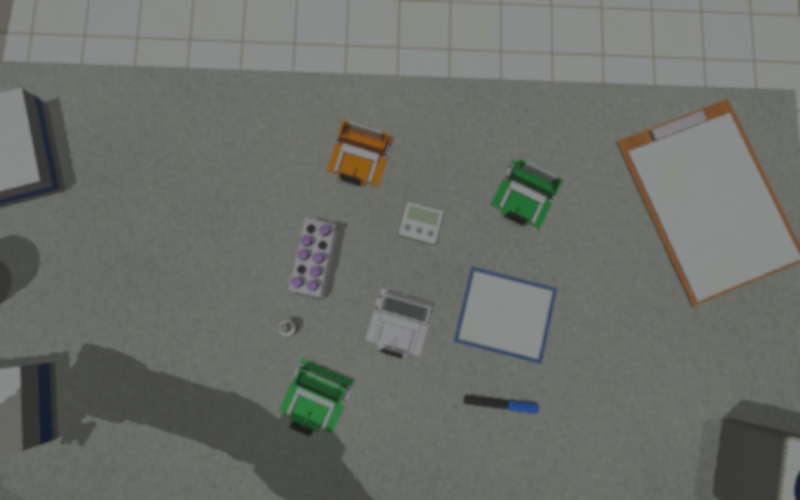

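View pics/scene0.png

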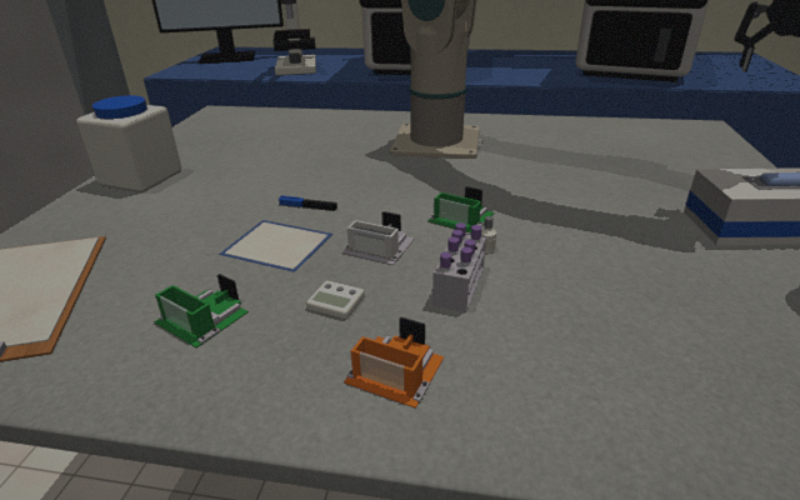

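White dispenser at about (395,322) in the top view (800 wide), pad to its right at (505,315), timer in front at (420,222), and rack to the left. Now I'll fit the poses.

```bash
cat > fit.py <<'E'
from h import *
from scipy.optimize import minimize
def box(x0,x1,y0,y1,z0,z1): return np.array([[x,y,z] for x in(x0,x1) for y in(y0,y1) for z in(z0,z1)])
DISP=[box(-.066,.024,-.047,.047,0,.002),box(-.014,.014,-.040,.040,0,.046)]
def W(p,P):
    c,s=np.cos(p[2]),np.sin(p[2]); return np.c_[p[0]+c*P[:,0]-s*P[:,1],p[1]+s*P[:,0]+c*P[:,1],P[:,2]]
def render(cam,p,boxes,S=4):
    m=np.zeros((400*S,640*S),np.uint8)
    for b in boxes:
        h=cv2.convexHull(((topix(cam,W(p,b))+.5)*S).astype(np.float32)).astype(np.int32)
        cv2.fillConvexPoly(m,h,1)
    return m
def fit(masks,boxes,p0,S=4):
    big={c:cv2.resize(m.astype(np.uint8),None,fx=S,fy=S,interpolation=cv2.INTER_NEAREST) for c,m in masks.items()}
    def cost(p):
        t=0
        for c,m in big.items():
            r=render(c,p,boxes,S); t-=(r&m).sum()/(r|m).sum()
        return t
    best=min((minimize(cost,[p0[0],p0[1],p0[2]+d],method="Nelder-Mead",options=dict(initial_simplex=np.array([p0[0],p0[1],p0[2]+d])+np.array([[0,0,0],[.01,0,0],[0,.01,0],[0,0,.1]]))) for d in(-.1,.1)),key=lambda r:r.fun)
    return best.x,-best.fun
def near(cam,t,uv):
    c=[r for r in trace(cam,t) if r["bbox"][0]<uv[0]<r["bbox"][2] and r["bbox"][1]<uv[1]<r["bbox"][3]]
    return c[0]["pixels"] if c else None
def draw(im,cam,p,boxes,org,s,col):
    for b in boxes:
        h=cv2.convexHull(((topix(cam,W(p,b))-org+.5)*s).astype(np.float32)).astype(np.int32)
        cv2.polylines(im,[h],True,col,1)
E
python3 - <<'E'
from fit import *
read_camera("top");mt=near("top","dispenser",(320,258));pt=near("top","pad",(404,253));tt=near("top","timer",(338,180));mk=near("top","marker",(402,323))
im=read_camera("top")[:,:,::-1]
read_camera("scene");ms=near("scene","dispenser",(300,190));ps=near("scene","pad",(220,198))
PAD=[box(-.065,.065,-.075,.075,0,.001)]
for n,m in(("both",{"top":mt,"scene":ms}),("top",{"top":mt}),):
    d=fit(m,DISP,(.505,-.045,-.2)); print(n,d)
d=fit({"top":mt},DISP,(.505,-.045,-.2))[0]
p,q=fit({"top":pt},PAD,(.53,-.224,d[2]));print("pad",p,q)
p2=fit({"top":pt,"scene":ps},PAD,(.53,-.224,d[2]));print(p2)
t=fit({"top":tt},[box(-.03,.03,-.033,.033,0,.016)],(.68,-.08,d[2]));print("timer",t)
ys,xs=np.nonzero(mk);w=toworld("top",np.c_[xs,ys],.008);print("marker",w.min(0),w.max(0))
c,s=np.cos(d[2]),np.sin(d[2]);M=np.array([[c,s],[-s,c]])
print("pad in disp",M@(p[:2]-d[:2]),p[2]-d[2],"timer in disp",M@(t[0][:2]-d[:2]))
o=np.array([270,150]);v=cv2.resize(im[150:340,270:460],None,fx=3.1,fy=3.1)
draw(v,"top",d,DISP+[box(-.076,-.07,-.018,.018,.0025,.0385),box(.028,.048,-.035,.035,0,.006)],o,3.1,(0,0,255));draw(v,"top",p,PAD,o,3.1,(0,0,255))
draw(v,"top",t[0],[box(-.03,.03,-.033,.033,0,.016)],o,3.1,(0,0,255))
cv2.imwrite("pics/fit.png",v)
E
```

```text
both (array([ 0.53527955, -0.05206101, -0.24750465]), np.float64(1.6018978034708056))
top (array([ 0.53535536, -0.05244971, -0.25913226]), np.float64(0.7646238745280279))
pad [ 0.53233661 -0.2237137  -0.2212198 ] 0.9829922566371682
(array([ 0.53267738, -0.22363151, -0.2190845 ]), np.float64(1.9253617191166086))
timer (array([ 0.68212912, -0.07755402, -0.24780836]), np.float64(0.9314467408585055))
marker [ 0.37470741 -0.27424634  0.008     ] [ 0.40022831 -0.15390719  0.008     ]
pad in disp [ 0.04096705 -0.16631947] 0.037912458894897444 timer in disp [0.14830615 0.01334345]
```

View pics/fit.png

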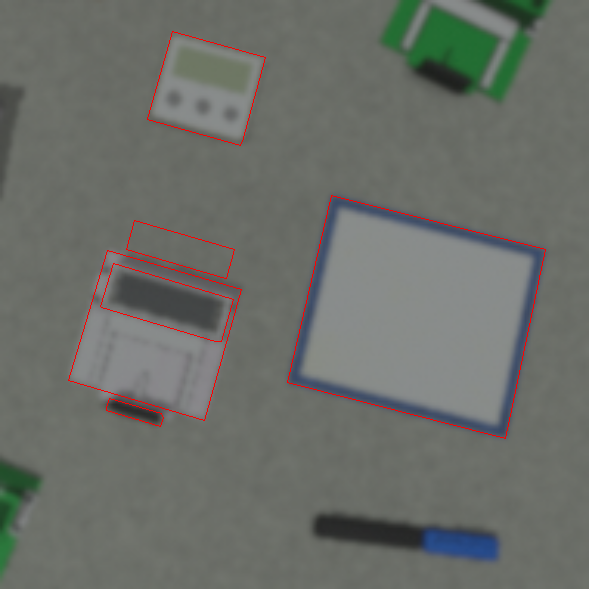

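The overlay matches the dispenser, plunger plate, pad and timer. The fit gives dispenser (0.535, -0.052) with yaw -0.25, and the pad centre at dispenser (41, -166) mm. Next I'll plan the approach, with tool z along dispenser x and the fingers shut.

```bash
cat > plan.py <<'E'
from fit import *
import sys
D=np.array([.5353,-.0522,-.250])
def plan(dx,dy,z,n,dyaw=0):
    s=observe(); Rt=rot(s["ee_rot"]); p=np.array(s["tool_pos"])
    g=W(D,np.array([[dx,dy,z]]))[0]
    c,sn=np.cos(D[2]+dyaw),np.sin(D[2]+dyaw)
    G=R.from_matrix(np.array([[0,-sn,c],[0,c,sn],[-1,0,0]]))
    rv=(Rt.inv()*G).as_rotvec(); Dl=Rt.inv().apply(g-p)
    S=sum((R.from_rotvec(rv*k/n).as_matrix() for k in range(n)),np.zeros((3,3)))
    print("goal",g.round(4),"shift/row (units)",(np.linalg.solve(S,Dl)/.05).round(4),"turn/row",(rv/n).round(4),"tot",(Dl/.05).round(3))
def where():
    s=observe();p=np.array(s["tool_pos"]);c,sn=np.cos(D[2]),np.sin(D[2]);d=p[:2]-D[:2]
    z=rot(s["ee_rot"]).as_matrix()[:,2]
    print("t",s["clock"],"disp mm",((c*d[0]+sn*d[1])*1e3).round(1),((-sn*d[0]+c*d[1])*1e3).round(1),"z",(p[2]*1e3).round(1),"dyaw",(np.arctan2(z[1],z[0])-D[2]).round(3),"F",np.round(s["contact_force"],1),"w",s["width"],"tilt",z[2].round(3))
if __name__=="__main__":
    where()
    if len(sys.argv)>1: plan(*[eval(a) for a in sys.argv[1:]])
E
python3 plan.py -.110 0 .223 20
```

```text
t 1.35 disp mm -396.2 553.9 z 222.5 dyaw 1.361 F [-0.6  0.1 -0.4] w 0.08511624528438949 tilt 0.0
goal [ 0.4287 -0.025   0.223 ] shift/row (units) [-5.000e-04 -6.553e-01 -1.587e-01] turn/row [ 0.0681  0.     -0.    ] tot [-0.01  -7.906 -9.644]
```

```bash
python3 -m creep '[[[0,-0.655,-0.159],[0.068,0,0],-1],[[0,-0.655,-0.159],[0.068,0,0],-1],[[0,-0.655,-0.159],[0.068,0,0],-1],[[0,-0.655,-0.159],[0.068,0,0],-1],[[0,-0.655,-0.159],[0.068,0,0],-1],[[0,-0.655,-0.159],[0.068,0,0],-1],[[0,-0.655,-0.159],[0.068,0,0],-1],[[0,-0.655,-0.159],[0.068,0,0],-1],[[0,-0.655,-0.159],[0.068,0,0],-1],[[0,-0.655,-0.159],[0.068,0,0],-1],[[0,-0.655,-0.159],[0.068,0,0],-1],[[0,-0.655,-0.159],[0.068,0,0],-1],[[0,-0.655,-0.159],[0.068,0,0],-1],[[0,-0.655,-0.159],[0.068,0,0],-1],[[0,-0.655,-0.159],[0.068,0,0],-1],[[0,-0.655,-0.159],[0.068,0,0],-1],[[0,-0.655,-0.159],[0.068,0,0],-1],[[0,-0.655,-0.159],[0.068,0,0],-1],[[0,-0.655,-0.159],[0.068,0,0],-1],[[0,-0.655,-0.159],[0.068,0,0],-1]]' 60; python3 plan.py -.110 0 .031 8
```

```text
clock: 3.35
tool_pos: [0.4285, -0.0262, 0.2228]
ee_rot: [0.702, 0.089, 0.701, -0.089]
contact_force: [0.3, 0.3, -0.3]
width: -0.0001
t 3.35 disp mm -109.9 -1.2 z 222.8 dyaw -0.002 F [ 0.3  0.3 -0.3] w -0.00014734452038183424 tilt 0.001
goal [ 0.4287 -0.025   0.031 ] shift/row (units) [ 0.4795  0.003  -0.0006] turn/row [-0.0002  0.0001 -0.    ] tot [ 3.836  0.023 -0.007]
```

```bash
python3 -m creep '[[[0.6,0,0],[0,0,0],-1],[[0.6,0,0],[0,0,0],-1],[[0.6,0,0],[0,0,0],-1],[[0.6,0,0],[0,0,0],-1],[[0.6,0,0],[0,0,0],-1],[[0.4,0.02,0],[0,0,0],-1],[[0.3,0,0],[0,0,0],-1],[[0.14,0,0],[0,0,0],-1],[[0,0,0],[0,0,0],-1]]'
python3 - <<'E'
from plan import *
where(); snap("scene","s1.png",(230,120,430,270),4)
E
```

```text
clock: 4.25
tool_pos: [0.4287, -0.024, 0.0296]
ee_rot: [0.701, 0.088, 0.702, -0.088]
contact_force: [-0.5, 0.6, -0.2]
width: -0.0002
t 4.25 disp mm -110.3 0.9 z 29.6 dyaw 0.0 F [-0.5  0.6 -0.2] w -0.0002262930794847865 tilt -0.001
```

View pics/s1.png

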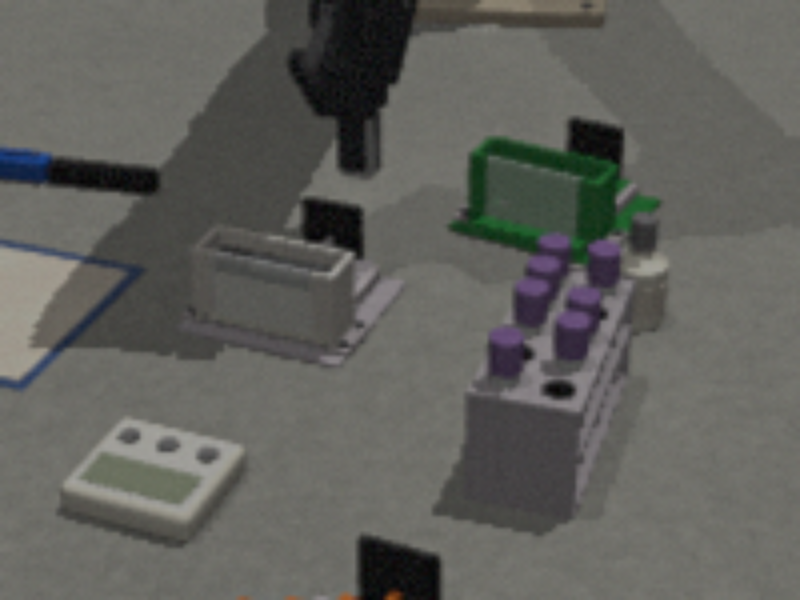

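The shut fingertips (355,165) hang behind the white dispenser's black thumb plate (332,225), clear of everything. Next I'll creep forward to contact.

```bash
python3 -m creep '[[[0,0,0.06],[0,0,0],-1],[[0,0,0.06],[0,0,0],-1],[[0,0,0.06],[0,0,0],-1],[[0,0,0.06],[0,0,0],-1],[[0,0,0.06],[0,0,0],-1],[[0,0,0.06],[0,0,0],-1],[[0,0,0.06],[0,0,0],-1],[[0,0,0.06],[0,0,0],-1]]'; python3 plan.py
```

```text
clock: 5.1
tool_pos: [0.4523, -0.0299, 0.0305]
ee_rot: [0.702, 0.088, 0.702, -0.088]
contact_force: [-0.5, -0.0, 0.1]
width: 0.0
t 5.1 disp mm -85.9 1.1 z 30.5 dyaw 0.001 F [-0.5 -0.   0.1] w 3.3172022604496474e-05 tilt -0.0
```

```bash
python3 -m creep '[[[0,0,0.04],[0,0,0],-1],[[0,0,0.04],[0,0,0],-1],[[0,0,0.04],[0,0,0],-1]]'; python3 plan.py;  python3 -m creep '[[[0,0,0.04],[0,0,0],-1],[[0,0,0.04],[0,0,0],-1],[[0,0,0.04],[0,0,0],-1]]'; python3 plan.py
```

```text
clock: 5.4
tool_pos: [0.458, -0.0313, 0.0305]
ee_rot: [0.702, 0.088, 0.702, -0.088]
contact_force: [0.3, -0.6, -0.0]
width: -0.0004
t 5.4 disp mm -80.1 1.1 z 30.5 dyaw 0.001 F [ 0.3 -0.6 -0. ] w -0.0004009182070758336 tilt -0.0
clock: 5.7
tool_pos: [0.4639, -0.0329, 0.0305]
ee_rot: [0.702, 0.088, 0.702, -0.088]
contact_force: [-0.2, 0.2, -0.1]
width: -0.0002
t 5.7 disp mm -74.0 1.1 z 30.5 dyaw 0.001 F [-0.2  0.2 -0.1] w -0.00017806852731719507 tilt -0.0
```

No contact where it was expected, so I'll look again.

Run:
```python
from plan import *
a=snap("scene","x.png",(250,130,370,230),1); b=snap("top","y.png",(270,220,370,320),1)
v=np.hstack([cv2.resize(a,(480,400)),cv2.resize(b,(400,400))]);cv2.imwrite("pics/c1.png",cv2.resize(v,(800,364)))
p=np.array(observe()["tool_pos"]);print(topix("scene",p-[0,0,.017]),topix("scene",W(D,np.array([[-.076,0,.0205]]))))
```

```text
[[313.32660532 179.31764958]] [[313.22919703 176.00059643]]
```

View pics/c1.png

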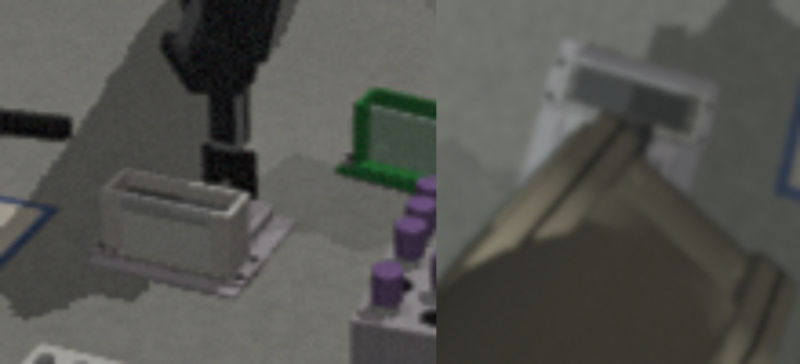

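Run:
```python
from plan import *
read_camera("scene")
for r in trace("scene","plunger"):print(r["bbox"],r["conf"])
for x in(-.076,-.070,-.06):
    print(x,topix("scene",W(D,np.array([[x,-.018,.0385],[x,.018,.0385]]))).round(1).tolist())
# dispenser corners front-floor check
print(topix("scene",W(D,np.array([[.024,-.047,.002],[.024,.047,.002],[.014,-.04,.046],[.014,.04,.046],[-.014,.04,.046]]))).round(1).tolist())
print(toworld("scene",[[305.8,169.5],[320.6,173.2]],.0385))
w=toworld("scene",[[305.8,169.5],[320.6,173.2]],.0385)[:,:2]-D[:2];c,s=np.cos(D[2]),np.sin(D[2]);print(w@np.array([[c,-s],[s,c]]))
```

```text
[303.9, 168.9, 323.8, 189.1] 0.77
[309.4, 254.0, 342.3, 284.8] 0.77
[165.3, 221.2, 187.6, 250.6] 0.65
[370.2, 148.6, 387.9, 160.0] 0.51
-0.076 [[305.6, 167.4], [320.6, 170.2]]
-0.07 [[304.5, 168.5], [319.5, 171.4]]
-0.06 [[302.5, 170.5], [317.6, 173.4]]
[[273.4, 200.9], [314.3, 210.3], [277.2, 181.0], [312.6, 188.4], [318.3, 182.0]]
[[ 0.46706262 -0.04856182  0.0385    ]
 [ 0.47971675 -0.0137032   0.0385    ]]
[[-0.06701614 -0.01335712]
 [-0.06337956  0.02354851]]
```

The scene view puts the plate a few mm farther forward. I'll continue slowly and watch the force.

```bash
python3 -m creep '[[[0,0,0.04],[0,0,0],-1],[[0,0,0.04],[0,0,0],-1]]'; python3 plan.py;  python3 -m creep '[[[0,0,0.04],[0,0,0],-1],[[0,0,0.04],[0,0,0],-1]]'; python3 plan.py
```

```text
clock: 6.1
tool_pos: [0.4677, -0.0338, 0.0305]
ee_rot: [0.702, 0.088, 0.702, -0.088]
contact_force: [0.4, -0.1, -0.5]
width: 0.0003
t 6.1 disp mm -70.0 1.1 z 30.5 dyaw 0.001 F [ 0.4 -0.1 -0.5] w 0.00029173344000599336 tilt -0.0
clock: 6.3
tool_pos: [0.4717, -0.0348, 0.0305]
ee_rot: [0.702, 0.088, 0.702, -0.088]
contact_force: [-0.1, 0.1, -1.4]
width: -0.0
t 6.3 disp mm -65.9 1.1 z 30.5 dyaw 0.001 F [-0.1  0.1 -1.4] w -2.7829434692191036e-05 tilt 0.0
```

Run:
```python
from plan import *
where();snap("scene","c2.png",(265,140,345,220),7)
where()
```

```text
t 6.3 disp mm -65.9 1.1 z 30.5 dyaw 0.001 F [-0.1  0.1 -1.4] w -2.7829434692191036e-05 tilt 0.0
t 6.35 disp mm -65.4 1.1 z 30.5 dyaw 0.001 F [ 0.4  0.9 -0.4] w -2.1991529024396135e-05 tilt 0.001
```

View pics/c2.png

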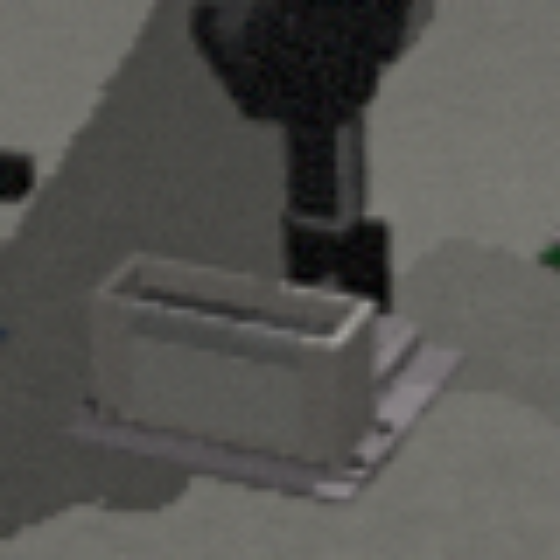

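Fingers (325,170) are behind the plate (337,225), and the plate is still at rest. The plate is about 4 mm to the left of the finger centre. I'll continue with a small y correction.

```bash
python3 -m creep '[[[0,0.06,0.04],[0,0,0],-1],[[0,0,0.04],[0,0,0],-1]]'; python3 -m creep '[[[0,0,0.04],[0,0,0],-1]]';   python3 -m creep '[[[0,0,0.04],[0,0,0],-1]]'; python3 plan.py
```

```text
clock: 6.55
tool_pos: [0.4763, -0.0323, 0.0305]
ee_rot: [0.702, 0.088, 0.702, -0.087]
contact_force: [-0.4, 0.4, 0.4]
width: 0.0001
clock: 6.65
tool_pos: [0.4783, -0.0332, 0.0305]
ee_rot: [0.702, 0.088, 0.702, -0.088]
contact_force: [0.7, 0.1, -0.4]
width: -0.0001
clock: 6.75
tool_pos: [0.4802, -0.0338, 0.0305]
ee_rot: [0.702, 0.088, 0.702, -0.088]
contact_force: [-0.2, 0.5, -0.1]
width: -0.0
t 6.75 disp mm -57.9 4.2 z 30.5 dyaw 0.001 F [-0.2  0.5 -0.1] w -1.5309238241435713e-06 tilt -0.0
```

Run:
```python
from plan import *
a=snap("scene","c3.png",(265,140,345,220),7)
for r in trace("scene","plunger")[:2]:print(r["bbox"],r["conf"])
```

```text
[312.3, 256.2, 344.1, 285.2] 0.93
[162.2, 219.7, 191.9, 250.5] 0.75
```

View pics/c3.png

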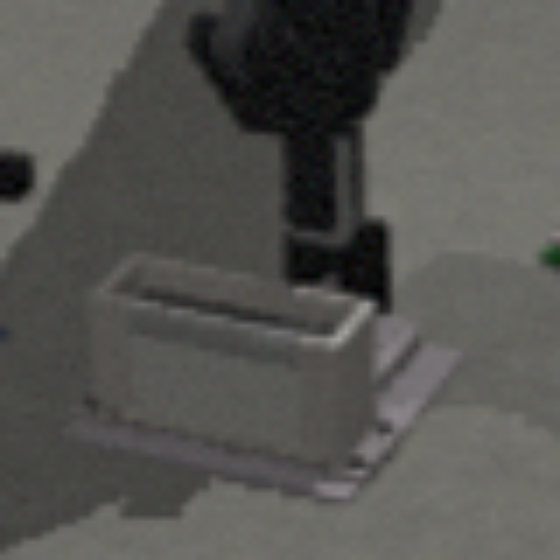

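Run:
```python
from plan import *
for p in([.4287,-.024,.0126],[.4287,-.024,.03],[.4287,-.024,.045],[.4802,-.0338,.0135],[.4802,-.0338,.0305],[.4802,-.0338,.0405]):print(p,topix("scene",p).round(1))
c=np.array([[x,y,z] for x in(-.0735,-.0675) for y in(-.018,.018) for z in(.0025,.0385)])
print(np.c_[c,((topix("scene",W(D,c))-[265,140]+.5)*7)].round(3))
s=observe();print(s["tool_pos"],s["width"],s["effort"])
```

```text
[0.4287, -0.024, 0.0126] [[319.8 172.5]]
[0.4287, -0.024, 0.03] [[319.7 165.7]]
[0.4287, -0.024, 0.045] [[319.6 159.7]]
[0.4802, -0.0338, 0.0135] [[311.7 182.8]]
[0.4802, -0.0338, 0.0305] [[311.5 176. ]]
[0.4802, -0.0338, 0.0405] [[311.3 171.9]]
[[-7.40000e-02 -1.80000e-02  2.00000e-03  2.88155e+02  2.98190e+02]
 [-7.40000e-02 -1.80000e-02  3.80000e-02  2.84523e+02  1.98567e+02]
 [-7.40000e-02  1.80000e-02  2.00000e-03  3.90847e+02  3.19087e+02]
 [-7.40000e-02  1.80000e-02  3.80000e-02  3.89281e+02  2.18466e+02]
 [-6.80000e-02 -1.80000e-02  2.00000e-03  2.80175e+02  3.06721e+02]
 [-6.80000e-02 -1.80000e-02  3.80000e-02  2.76361e+02  2.06770e+02]
 [-6.80000e-02  1.80000e-02  2.00000e-03  3.83269e+02  3.27843e+02]
 [-6.80000e-02  1.80000e-02  3.80000e-02  3.81537e+02  2.26889e+02]]
[ 0.48037262 -0.03399178  0.03051254] -0.00020191013260848333 [-4.48171562e-02 -4.78288829e+01  5.19810006e+00 -6.31008402e+00
  1.35132694e-02  2.27871240e-02 -1.00513871e-02]
```

The picture and the missing contact agree: the fingertips are about 20 mm or more higher than the stated 17 mm ahead of the TCP. They passed over the plate, with their lower edge at (320,237). I'll back off, go lower and find the height.

```bash
python3 -m creep '[[[-0.2,0,0],[0,0,0],-1],[[-0.2,0,0],[0,0,0],-1],[[0,0,-0.3],[0,0,0],-1],[[0,0,-0.4],[0,0,0],-1],[[0,0,-0.4],[0,0,0],-1],[[0.2,0,0],[0,0,0],-1],[[0.2,0,0],[0,0,0],-1],[[0.15,0,0],[0,0,0],-1],[[0.15,0,0],[0,0,0],-1],[[0,0,0],[0,0,0],-1]]'
python3 - <<'E'
from plan import *
where(); snap("scene","c4.png",(265,130,345,210),7)
p=np.array(observe()["tool_pos"])
for z in(0,-.017,.01,.02):print(z,(topix("scene",p+[0.01,0,z])-[265,130]+.5)*7)
E
```

```text
clock: 7.85
tool_pos: [0.4267, -0.0202, 0.0156]
ee_rot: [0.702, 0.088, 0.702, -0.088]
contact_force: [-1.3, -0.3, -0.1]
width: -0.0001
t 7.85 disp mm -113.1 4.1 z 15.6 dyaw 0.001 F [-1.3 -0.3 -0.1] w -7.451983663499962e-05 tilt -0.0
0 [[394.68422622 304.23526707]]
-0.017 [[395.35156468 350.16628538]]
0.01 [[394.28581883 276.81401351]]
0.02 [[393.88298499 249.08809997]]
```

View pics/c4.png

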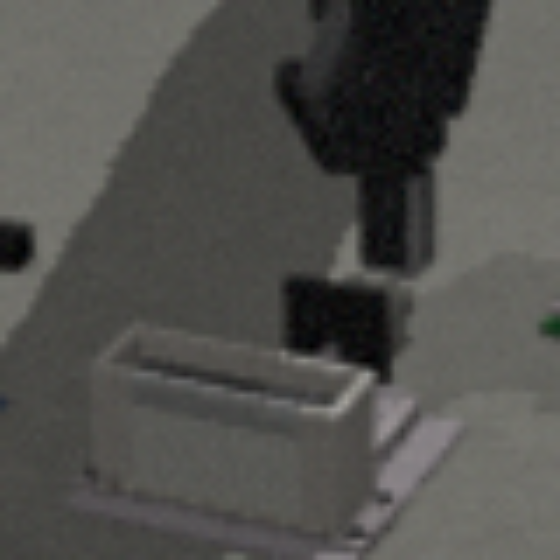

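The fingertip's lower edge at (395,272) corresponds to about z 27 mm while the TCP reads 15.6. There is no bench contact, so I'll trust the picture and descend in small force-checked steps.

```bash
python3 -m creep '[[[0.08,0,0],[0,0,0],-1],[[0,0,0],[0,0,0],-1]]' | grep -E "pos|force"; python3 -m creep '[[[0.08,0,0],[0,0,0],-1],[[0,0,0],[0,0,0],-1]]'| grep -E "pos|force";python3 - <<'E'
from plan import *
where()
E
```

```text
tool_pos: [0.427, -0.0202, 0.012]
contact_force: [0.3, -0.3, 0.4]
tool_pos: [0.4269, -0.0202, 0.0079]
contact_force: [-0.3, -0.7, -0.1]
t 8.3 disp mm -113.0 4.2 z 7.9 dyaw 0.001 F [-0.3 -0.7 -0.1] w -0.00022338619409681447 tilt 0.0
```

```bash
python3 -m creep '[[[0.08,0,0.1],[0,0,0],-1],[[0,0,0.1],[0,0,0],-1],[[0,0,0.1],[0,0,0],-1],[[0,0,0],[0,0,0],-1]]' | grep -E "pos|force"; python3 plan.py; python3 -m creep '[[[0,0,0.06],[0,0,0],-1],[[0,0,0.06],[0,0,0],-1]]'| grep -E "pos|force"; python3 -m creep '[[[0,0,0.06],[0,0,0],-1],[[0,0,0.06],[0,0,0],-1]]'| grep -E "pos|force";python3 plan.py
```

```text
tool_pos: [0.4425, -0.0244, 0.0036]
contact_force: [0.8, -0.2, 0.2]
t 8.7 disp mm -96.8 4.0 z 3.6 dyaw 0.001 F [ 0.8 -0.2  0.2] w 3.7866880453683485e-05 tilt 0.001
tool_pos: [0.4471, -0.0255, 0.0035]
contact_force: [0.3, -0.0, -0.6]
tool_pos: [0.4519, -0.0266, 0.0034]
contact_force: [-3.1, 0.6, 2.7]
t 9.1 disp mm -87.2 4.1 z 3.4 dyaw 0.001 F [-3.1  0.6  2.7] w -0.00021959688137405413 tilt -0.002
```

Contact: the spring reads 3.1 N at the TCP's x of -87. Now the slow stroke.

```bash
python3 -m creep '[[[0,0,0.05],[0,0,0],-1],[[0,0,0.05],[0,0,0],-1],[[0,0,0.05],[0,0,0],-1]]'| grep -E "pos|force"; python3 -m creep '[[[0,0,0.05],[0,0,0],-1],[[0,0,0.05],[0,0,0],-1],[[0,0,0.05],[0,0,0],-1],[[0,0,0.05],[0,0,0],-1],[[0,0,0.05],[0,0,0],-1]]'| grep -E "pos|force";python3 -m creep '[[[0,0,0.05],[0,0,0],-1],[[0,0,0.05],[0,0,0],-1],[[0,0,0.05],[0,0,0],-1],[[0,0,0.05],[0,0,0],-1],[[0,0,0.05],[0,0,0],-1]]'| grep -E "pos|force";python3 plan.py
```

```text
tool_pos: [0.4583, -0.0283, 0.0034]
contact_force: [-6.7, 0.7, 5.1]
tool_pos: [0.4704, -0.0314, 0.0034]
contact_force: [-4.3, 0.1, 4.4]
tool_pos: [0.4823, -0.0345, 0.0034]
contact_force: [-6.6, 1.0, 5.5]
t 10.4 disp mm -55.7 4.0 z 3.4 dyaw 0.001 F [-6.6  1.   5.5] w 0.00039202471839345734 tilt -0.004
```

```bash
python3 -m creep '[[[0,0,0.05],[0,0,0],-1],[[0,0,0.05],[0,0,0],-1],[[0,0,0.04],[0,0,0],-1]]'| grep -E "pos|force"; python3 -m creep '[[[0,0,0.03],[0,0,0],-1],[[0,0,0],[0,0,0],-1]]'| grep -E "pos|force";python3 plan.py;  python3 - <<'E'
from plan import *
snap("scene","c5.png",(255,130,345,220),7)
E
```

```text
tool_pos: [0.4888, -0.0362, 0.0034]
contact_force: [-7.1, 1.0, 4.8]
tool_pos: [0.4889, -0.0362, 0.0033]
contact_force: [-8.6, 1.7, 6.3]
t 10.9 disp mm -48.9 4.0 z 3.3 dyaw 0.001 F [-8.6  1.7  6.3] w 0.00017673964553104765 tilt -0.007
```

View pics/c5.png

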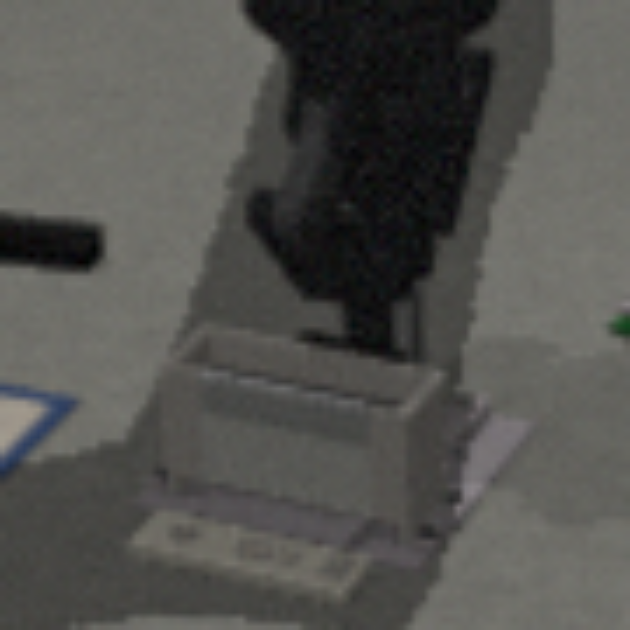

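The cassette lies in front of the slot (245,555). I'll push a little further to confirm the end stop.

```bash
python3 -m creep '[[[0,0,0.04],[0,0,0],-1],[[0,0,0.04],[0,0,0],-1],[[0,0,0],[0,0,0],-1]]'| grep -E "pos|force";python3 plan.py
```

```text
tool_pos: [0.4889, -0.0361, 0.003]
contact_force: [-16.0, 2.5, 14.2]
t 11.25 disp mm -49.0 4.1 z 3.0 dyaw 0.001 F [-16.    2.5  14.2] w -7.760497191008321e-05 tilt -0.014
```

End stop confirmed: no movement as the force rises to 16 N. Now let it spring back at the fingers' pace, retract, lift and go round to the cassette's +y end.

```bash
python3 -m creep '[[[0,0,-0.1],[0,0,0],-1],[[0,0,-0.1],[0,0,0],-1],[[0,0,-0.1],[0,0,0],-1],[[0,0,-0.1],[0,0,0],-1],[[0,0,-0.1],[0,0,0],-1],[[0,0,-0.1],[0,0,0],-1],[[0,0,-0.1],[0,0,0],-1],[[0,0,-0.1],[0,0,0],-1],[[0,0,-0.15],[0,0,0],-1],[[0,0,-0.2],[0,0,0],-1],[[0,0,-0.2],[0,0,0],-1],[[-0.5,0,0],[0,0,0],-1],[[-0.7,0,0],[0,0,0],-1],[[-0.7,0,0],[0,0,0],-1],[[-0.5,0,0],[0,0,0],-1],[[0,0.3,0.4],[0,0,0],-1],[[0,0.4,0.6],[0,0,0],-1],[[0,0.4,0.6],[0,0,0],-1],[[0,0.4,0.6],[0,0,0],-1],[[0,0.2,0.6],[0,0,0],-1]]' | grep -E "pos|force"
python3 - <<'E'
from plan import *
where()
im=read_camera("top")[:,:,::-1].copy()
for c in("top","scene"):
    if c=="scene": im2=read_camera("scene")[:,:,::-1].copy()
    for r in trace(c,"cassette_1")[:4]:
        ys,xs=np.nonzero(r["pixels"]);w=toworld(c,np.c_[xs,ys],.005)[:,:2]-D[:2]
        cs,sn=np.cos(D[2]),np.sin(D[2]);w=w@np.array([[cs,-sn],[sn,cs]])
        rc=cv2.minAreaRect((w*1000).astype(np.float32));print(c,round(r["conf"],2),np.round(r["bbox"]),[np.round(a,1) for a in rc])
a=cv2.resize(im[190:300,270:460],(760,440)) ; b=cv2.resize(im2[130:270,230:430],(760,532))
cv2.imwrite("pics/c6.png",cv2.resize(np.vstack([a,b]),(460,590)))
E
```

```text
tool_pos: [0.5907, 0.0289, 0.1239]
contact_force: [0.7, -0.5, -0.1]
t 13.25 disp mm 33.6 92.3 z 123.9 dyaw 0.004 F [ 0.7 -0.5 -0.1] w 0.00016895513322674632 tilt 0.003
top 0.87 [308. 221. 345. 238.] [array([38.5, -0.2]), array([69.7, 22.1]), np.float64(89.9)]
top 0.41 [365. 212. 446. 292.] [array([  38.8, -166.1]), array([129.7, 150.4]), np.float64(1.5)]
scene 0.56 [245. 224. 288. 253.] [array([146.8,   8.9]), array([72., 72.]), np.float64(1.5)]
scene 0.51 [273. 203. 308. 216.] [array([42.4,  1.4]), array([70.2, 26.1]), np.float64(88.9)]
scene 0.44 [223. 154. 270. 168.] [array([-105.9, -196.9]), array([ 40.6, 129.4]), np.float64(8.3)]
```

View pics/c6.png

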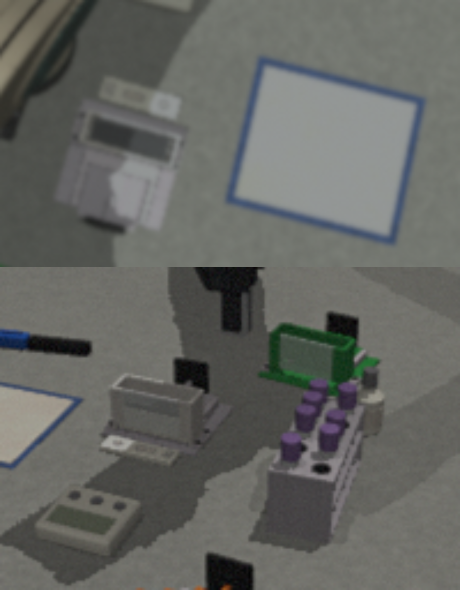

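The cassette lies flat at dispenser (38.5, 0), the plunger is back out, and the stack and follower are in the magazine. I'll descend beside its +y end.

```bash
python3 -m creep '[[[0.2,-0.3,0.15],[0,0,0],-1],[[0.4,-0.27,0],[0,0,0],-1],[[0.5,0,0],[0,0,0],-1],[[0.5,0,0],[0,0,0],-1],[[0.4,0,0],[0,0,0],-1],[[0.2,0,0],[0,0,0],-1],[[0.18,0,0],[0,0,0],-1],[[0,0,0],[0,0,0],-1]]' | grep -E "pos|force"; python3 plan.py; python3 -m creep '[[[0.06,0,0],[0,0,0],-1],[[0.06,0,0],[0,0,0],-1],[[0,0,0],[0,0,0],-1]]' | grep -E "pos|force";python3 -m creep '[[[0.05,0,0],[0,0,0],-1],[[0,0,0],[0,0,0],-1]]' | grep -E "pos|force";python3 plan.py
```

```text
tool_pos: [0.5873, -0.0031, 0.0041]
contact_force: [0.3, 0.2, 0.2]
t 14.25 disp mm 38.2 60.4 z 4.1 dyaw 0.0 F [0.3 0.2 0.2] w -8.491387956994065e-05 tilt -0.001
tool_pos: [0.5881, -0.0029, -0.0013]
contact_force: [-1.1, -0.2, 0.7]
tool_pos: [0.5879, -0.0029, -0.0041]
contact_force: [0.5, -0.4, 0.1]
t 14.75 disp mm 38.8 60.8 z -4.1 dyaw 0.001 F [ 0.5 -0.4  0.1] w -0.0003538438230921175 tilt -0.0
```

```bash
python3 -m creep '[[[0.04,0,0.03],[0,0,0],-1],[[0.02,0,0],[0,0,0],-1],[[0,0,0],[0,0,0],-1]]' | grep -E "pos|force";python3 -m creep '[[[0.04,0,0],[0,0,0],-1],[[0,0,0],[0,0,0],-1]]' | grep -E "pos|force";python3 -m creep '[[[0.04,0,0],[0,0,0],-1],[[0,0,0],[0,0,0],-1]]' | grep -E "pos|force";python3 plan.py
```

```text
tool_pos: [0.5893, -0.0034, -0.0072]
contact_force: [-0.1, 0.4, -1.2]
tool_pos: [0.5895, -0.0035, -0.0087]
contact_force: [-0.6, 0.9, 3.0]
tool_pos: [0.5896, -0.0034, -0.0088]
contact_force: [-4.8, 0.5, 19.2]
t 15.45 disp mm 40.6 60.7 z -8.8 dyaw 0.001 F [-4.8  0.5 19.2] w 0.00021697923598188682 tilt 0.001
```

Bench contact at TCP z -8.7. I'll raise to about 2.5 mm clearance and push along -y.

```bash
python3 -m creep '[[[-0.1,0,0],[0,0,0],-1],[[0,-0.08,0],[0,0,0],-1],[[0,-0.08,0],[0,0,0],-1],[[0,-0.08,0],[0,0,0],-1],[[0,-0.08,0],[0,0,0],-1],[[0,-0.1,0],[0,0,0],-1],[[0,-0.1,0],[0,0,0],-1],[[0,-0.1,0],[0,0,0],-1],[[0,-0.1,0],[0,0,0],-1],[[0,-0.1,0],[0,0,0],-1],[[0,-0.1,0],[0,0,0],-1],[[0,-0.1,0],[0,0,0],-1],[[0,-0.1,0],[0,0,0],-1],[[0,-0.1,0],[0,0,0],-1],[[0,-0.1,0],[0,0,0],-1],[[0,0,0],[0,0,0],-1]]' | grep -E "pos|force"
cat > cas.py <<'E'
from plan import *
where()
for c in("top","scene"):
    read_camera(c)
    for r in trace(c,"cassette_1"):
        ys,xs=np.nonzero(r["pixels"])
        w=toworld(c,np.c_[xs,ys],.005)[:,:2]-D[:2];cs,sn=np.cos(D[2]),np.sin(D[2]);w=w@np.array([[cs,-sn],[sn,cs]])
        rc=cv2.minAreaRect((w*1000).astype(np.float32))
        if min(rc[1])<35 and max(rc[1])<95: print(c,round(r["conf"],2),[np.round(a,1) for a in rc])
E
python3 cas.py
```

```text
tool_pos: [0.5729, -0.0685, -0.0059]
contact_force: [-0.2, 0.6, -0.3]
t 17.05 disp mm 40.5 -6.5 z -5.9 dyaw -0.0 F [-0.2  0.6 -0.3] w 0.00019661986992814575 tilt 0.0
scene 0.76 [array([ 42.3, -52.7]), array([31.5, 74.3]), np.float64(1.9)]
```

The cassette follows straight (centre y -52.7). I'll continue.

```bash
python3 -m creep '[[[0,-0.1,0],[0,0,0],-1],[[0,-0.12,0],[0,0,0],-1],[[0,-0.12,0],[0,0,0],-1],[[0,-0.12,0],[0,0,0],-1],[[0,-0.12,0],[0,0,0],-1],[[0,-0.12,0],[0,0,0],-1],[[0,-0.12,0],[0,0,0],-1],[[0,-0.12,0],[0,0,0],-1],[[0,-0.12,0],[0,0,0],-1],[[0,-0.12,0],[0,0,0],-1],[[0,0,0],[0,0,0],-1]]' | grep -E "pos|force"; python3 cas.py;python3 -m creep '[[[0,-0.1,0],[0,0,0],-1],[[0,-0.12,0],[0,0,0],-1],[[0,-0.12,0],[0,0,0],-1],[[0,-0.12,0],[0,0,0],-1],[[0,-0.12,0],[0,0,0],-1],[[0,-0.12,0],[0,0,0],-1],[[0,-0.12,0],[0,0,0],-1],[[0,-0.1,0],[0,0,0],-1],[[0,-0.08,0],[0,0,0],-1],[[0,-0.05,0],[0,0,0],-1],[[0,-0.03,0],[0,0,0],-1],[[0,0,0],[0,0,0],-1]]' | grep -E "pos|force"; python3 cas.py
```

```text
tool_pos: [0.5583, -0.126, -0.0059]
contact_force: [0.6, 0.0, 0.4]
t 18.35 disp mm 40.5 -65.8 z -5.9 dyaw -0.001 F [0.6 0.  0.4] w -9.20786942228321e-06 tilt 0.0
scene 0.47 [array([  43.5, -110.5]), array([69.9, 24.7]), np.float64(89.0)]
tool_pos: [0.5453, -0.1769, -0.006]
contact_force: [-0.5, -0.0, -0.4]
t 19.75 disp mm 40.5 -118.4 z -6.0 dyaw 0.001 F [-0.5 -0.  -0.4] w -3.8238896427012585e-05 tilt -0.0
scene 0.61 [array([12.7,  4.7]), array([ 5.1, 56.4]), np.float64(0.1)]
scene 0.6 [array([  41.4, -166.1]), array([28.1, 68.2]), np.float64(2.0)]
```

Centre at about -166, on the pad's centre. I'll back off, lift clear and check.

```bash
python3 -m creep '[[[0,0.2,0],[0,0,0],-1],[[0,0.3,0],[0,0,0],-1],[[-0.5,0,0],[0,0,0],-1],[[-0.8,0,0],[0,0,0],-1],[[-0.8,0,0],[0,0,0],-1],[[-0.8,0,-0.3],[0,0,0],-1],[[-0.5,0.5,-0.8],[0,0,0],-1],[[0,0.8,-0.8],[0,0,0],-1],[[0,0.8,-0.6],[0,0,0],-1],[[0,0.8,-0.3],[0,0,0],-1],[[0,0.8,0],[0,0,0],-1],[[0,0.8,0],[0,0,0],-1],[[0,0.8,0],[0,0,0],-1],[[0,0,0],[0,0,0],-1]]' | grep -E "pos|force"; python3 cas.py
python3 - <<'E'
from plan import *
a=read_camera("top")[:,:,::-1][140:340,200:460];b=read_camera("scene")[:,:,::-1][130:270,160:430]
read_camera("top");p=fit({"top":near("top","pad",(404,253))},[box(-.065,.065,-.075,.075,0,.001)],(.532,-.224,-.22));print("pad",p)
cv2.imwrite("pics/c7.png",np.vstack([cv2.resize(a,(520,330)),cv2.resize(b,(520,269))]))
E
```

```text
tool_pos: [0.4866, 0.1393, 0.1616]
contact_force: [0.5, 0.1, -0.3]
t 21.35 disp mm -94.6 173.5 z 161.6 dyaw 0.013 F [ 0.5  0.1 -0.3] w -2.5542450056777e-05 tilt -0.001
top 0.88 [array([  38.7, -164.9]), array([20.3, 70.6]), np.float64(0.2)]
scene 0.69 [array([  43.7, -162. ]), array([28.8, 76.6]), np.float64(0.2)]
pad (array([ 0.53236047, -0.22335623, -0.22037762]), np.float64(0.9087101485216721))
```

View pics/c7.png

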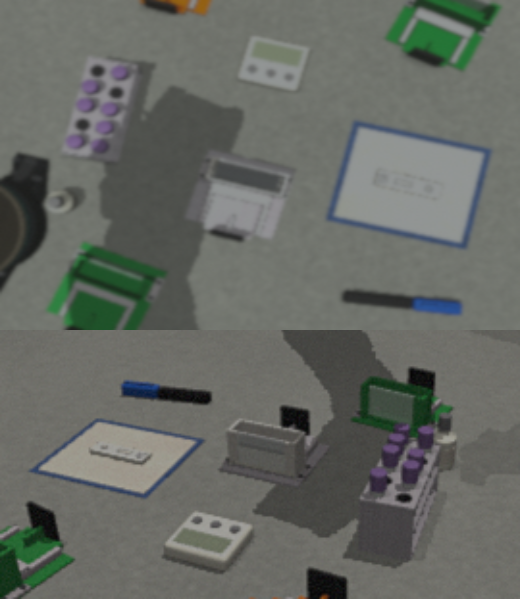

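The single cassette lies mid-pad (top part, 408,185), the plunger is out, and all bystanders are in place. The arm is clear of everything, so I'm handing in.

```bash
python3 -c "
from cell import *
print(job_done(), observe()['clock'])"
```

```text
the job is handed in; nothing more can be done
the job is handed in; nothing more can be done
```

The job is done and handed in, last clock reading about 21 s. I pressed the plunger in once to its end stop and followed it back out. That ejected one cassette, which I pushed along the bench with the shut fingertips onto the pad.

**Last checks:**
- **Cassette:** it lies flat in the middle of the pad. The top camera puts its centre at dispenser (38.7, -164.9) mm, against the pad centre at about (41, -166). That leaves roughly 39 mm or more to the nearest pad edge.
- **Dispenser and bystanders:** the plunger is back out. The last picture shows the magazine looking as before and the rack, bottle, timer and marker undisturbed. I judged the bystanders by eye, not by measuring them again.

**What disagreed:**
- **Fingertip height:** the fingertips sat about 9 mm behind the reported TCP height, not 17 mm ahead as stated. My first approach therefore passed over the thumb plate without pressing it, and at most 1.4 N showed. I corrected the height from the pictures, the spring force and a light bench touch of about 19 N.
- **Plunger end stop:** pushing on to confirm the stop gave 16 N along x and 14 N upward; I did not find out why there was an upward force.
- **Camera agreement:** the scene camera places the cassette about 5 mm from the top camera's reading, which is well inside the margin.

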